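Set out the fittings and tools for the next charango

ROBOT

A 6-joint arm with a two-finger parallel gripper is mounted at the origin on the work surface. World frame = base frame: x ahead of the robot, y to its left, z up, the work surface at z = 0. Lengths are in m, angles in rad, forces in N, time in s.
With the tool pointing down it reaches from about 0.25 to 0.775 m from the base axis. Payload 4 kg.
Tool frame: the origin (TCP) lies midway between the tips of the shut fingers; the grasp point (between the pads) lies 19 mm behind it; y points along the fingers, x is the direction in which the jaws open and shut, and the axes are right-handed (so a half turn about y gives the same grasp; the last joint's range is limited). The gripper opens to 94 mm and grips with 3 to 60 N. Pads are 16 mm wide; open, the fingers measure 119 mm over their backs; the gripper's body (75 mm by 177 mm) begins 78 mm behind the grasp point.
Start: joints at [1.081, 0.087, 1.371, -0, 1.684, -0.103], TCP at [0.207, 0.509, 0.206] pointing down, gripper open.
Joint ranges: [-3.1, 3.1], [-0.76, 2.03], [0.27, 2.55], [-1.08, 4.22], [0.17, 2.65], [-2.57, 2.57]. Speed limits (rad/s): [2.79, 2.79, 3.14, 3.14, 3.14, 3.14].

INTERFACE

Orientations are given as [roll, pitch, yaw] about the fixed x, y, z axes, in that order (R = Rz(yaw) Ry(pitch) Rx(roll)).
In Python, from bench import robot, snapshot, camera_info, ticket gives the robot as it stands.
- The arm moves only by the shell command python3 -m creep 'ROWS'. ROWS is JSON, a list of rows, each an object with "slide": the shift along the tool's x, y, z in mm, a list of three; "roll": the turn about the tool's y in degrees; "grip": the closure, from 0 (fully open) to 1 (shut). In form: [{"slide": [x, y, z], "roll": roll, "grip": grip}, ...]. A call has 1 to 20 rows; each row is the pose to reach, as a shift and turn from the pose commanded when the call began, along the tool's axes at that moment; what a row does not reach only later rows make up. A row lasts 1/12 s, in which the tool goes at most 41.7 mm and 7.16 degrees, less where a joint would pass 70% of its speed; a pose out of reach is approached as far as the arm can. A call with a gripper value outside its range is refused whole. The fingers move at their own pace and stop on an object; the grip force is fixed at half the most. Time passes only in rows, so rows that repeat a pose let the fingers close. It gives the time, the measured TCP pose, the force and the opening at its end, in the units of the state.
- robot.get_obs(): the state, without advancing time (a new reading comes with each control period).
- snapshot(name): name is "scene" or "top"; returns the picture (420x560x3 uint8, red, green, blue); there is no depth.
- camera_info(name): a dict with "fx", "fy", "cx", "cy" (pixels), "cam_to_world" (4x4, takes a point from camera to world coordinates). Camera axes: x right, y down, z forward; pixel columns grow to the right and rows downward; lengths in m; the calibration is good to about 2 mm. A picture is of the moment at which its call begins. camera_info takes no time and is no camera call.
- ticket.close_job(): hands the job in, once; it reports no verdict.
The state is a dict: "time": time; "joint_positions": joint angles; "qvel": joint speeds; "joint_torque": joint torques, N m; "tool_pos": TCP position; "ee_rot": TCP orientation; "wrist_force": force on the tool from outside, world axes, zero at the start; "wrist_torque": the same for the moment, N m; "width": finger opening in m.
Only numpy, scipy, OpenCV 4.12 (cv2) and the standard library are available. Lean on these libraries where they do the work, as an engineer would, in place of code of your own. Each camera call takes 0.05 s, during which the arm holds its last target.

TASK

Set out the next charango's parts and tools: lay the rosewood bridge along the middle of the cork pad, lay the bone saddle lengthwise along the middle of the bridge's top, and lay the brass tuner flat, right way up, in the middle of the tuner box's closed lid. Lay the awl lengthwise along the middle of the felt strip that is next to the tuner box, and the rasp along the middle of the other felt strip, next to the cork pad; which felt is which, blue or red, follows from where they lie. Leave the little glue jar standing where it is.

Things in the scene. Friction and masses are not known exactly. Their poses are not given: they have to be found in the camera images.
- bridge: dark rosewood bridge, a loose flat bar 96 long x 28 wide x 9 mm high with a flat top, a row of five tiny brass eyes and two bone dots flush in it. Origin: centre of its underside. At rest its z axis is up; x runs along its length.
- saddle: pearl-white bone saddle blank, a loose plain bar 66 long x 9 wide x 8 mm high. Origin: centre of its underside. At rest its z axis is up; x runs along its length.
- tuner: loose brass geared tuner, 70 mm long: brass housing 36 x 20 x 9 mm with a round gear and short steel post on top (17 mm high in all), then a thin shaft to a bone button 18 x 16 x 9 mm. Origin: level with its underside, mid-length; x points from housing to button, z up; the housing (grip it across its 20 mm width) is centred at x = -17 mm, the button at +26 mm.
- awl: small loose awl, 96 mm long overall: flat-sided beech handle 56 long x 24 wide x 22 mm high, brass ferrule, thin steel point. Origin: at the level of the handle's underside, in the middle of the overall length; x points from handle to point, z up; the handle is centred at x = -20 mm and nearly all the weight is there.
- rasp: short steel rasp without handle, a loose flat bar 120 long x 20 wide x 7 mm high, dark teeth at both ends, smooth in the middle. Weighs about 0.11 kg. Origin: centre of its underside. At rest its z axis is up; x runs along its length.
- cork_pad: brown cork pad fixed on the bench, 140 long (x) x 60 wide (y) x 4 mm thick. Origin: centre of its underside, on the bench top; its upper face is at z = 4 mm.
- tuner_box: cherry-wood tuner box fixed on the bench, 120 (x) x 90 (y) mm, closed by a plain flat lid whose top is 50 mm above the bench; the lid (124 x 94 mm) is hinged on the +x side on two small butt hinges and lies shut under its own weight. Origin: centre of the box's underside, on the bench top.
- blue_felt: blue felt strip fixed on the bench, 150 long (x) x 50 wide (y) x 2 mm thick, at one end of the row of places. Origin: centre of its underside, on the bench top; z up.
- red_felt: wine-red felt strip fixed on the bench, 150 long (x) x 50 wide (y) x 2 mm thick, at the other end of the row of places. Origin: centre of its underside, on the bench top; z up.
- glue_jar: small loose amber glue jar with a yellow cap, 36 mm across x 42 mm high, standing between the cork pad and the tuner box. To be left alone. Origin: centre of its underside.
Things that resemble listed ones, but are neither listed nor needed, are in the scene too. Of the things like the saddle, leave any that is orange; of the rest the smaller one is meant.

How it is judged:
By the outcome, as a careful person would: the job done as asked, in the order asked, and still so for the second after the job is handed in, with the robot touching nothing.
It also fails if it takes over 120 s, if anything falls off the work surface, if the arm or the gripper's body presses on something with over 40 N, if the wrist force passes 120 N, or if a joint passes its speed limit or range.

## Working session

There is one attempt and no reset: what is moved stays moved. The work goes in short steps, Python scripts to look and compute and a shell command to move; the robot and the scene stay as the last step left them, time stands still between calls to the robot, and variables do not carry over. Pictures are saved under pics/ and viewed, and the job is handed in when it is done.

```bash
ls; mkdir -p pics; python3 - <<'E'
from bench import robot,snapshot,camera_info
import cv2
print(robot.get_obs())
for n in("scene","top"):
    im=snapshot(n); cv2.imwrite(f"pics/{n}0.png",im[:,:,::-1]); print(n,camera_info(n))
E
```

```text
pics
{'time': 0.0, 'joint_positions': array([ 1.08087289e+00,  8.79547520e-02,  1.37223977e+00, -3.90085482e-05,
        1.68359214e+00, -1.03063345e-01]), 'qvel': array([-0.0009697 , -0.00160517, -0.00011244,  0.00125182, -0.00112831,
        0.00070955]), 'joint_torque': array([ 2.73515470e-04, -3.40177453e+01, -3.02431548e+01,  7.16200517e-02,
        3.29431356e-02, -1.60956047e-04]), 'tool_pos': array([0.20724536, 0.50887052, 0.20431167]), 'ee_rot': array([-1.57060917,  0.00218636,  1.18393209]), 'wrist_force': array([-0.47015617,  0.06289369,  0.47364814]), 'wrist_torque': array([-0.08381653, -0.03749597, -0.00681588]), 'width': 0.09398900865880958}
scene {'fx': 439.8976013272366, 'fy': 439.8976013272366, 'cx': 278.2099417439438, 'cy': 200.11729682371399, 'cam_to_world': array([[ 0.62011366,  0.59402007, -0.51244433,  1.00024674],
       [ 0.78429191, -0.48487944,  0.3870118 , -0.34767404],
       [-0.01858094, -0.64189725, -0.7665655 ,  0.74287846],
       [ 0.        ,  0.        ,  0.        ,  1.        ]])}
top {'fx': 510.36747216291985, 'fy': 510.36747216291985, 'cx': 280.1707194227075, 'cy': 213.65767257743377, 'cam_to_world': array([[ 1.08812373e-02, -9.98279180e-01,  5.76218443e-02,
         4.42018794e-01],
       [-9.99939616e-01, -1.09517222e-02, -9.07571991e-04,
         1.78804892e-02],
       [ 1.53706865e-03, -5.76084894e-02, -9.98338069e-01,
         1.28594472e+00],
       [ 0.00000000e+00,  0.00000000e+00,  0.00000000e+00,
         1.00000000e+00]])}
```

View pics/scene0.png

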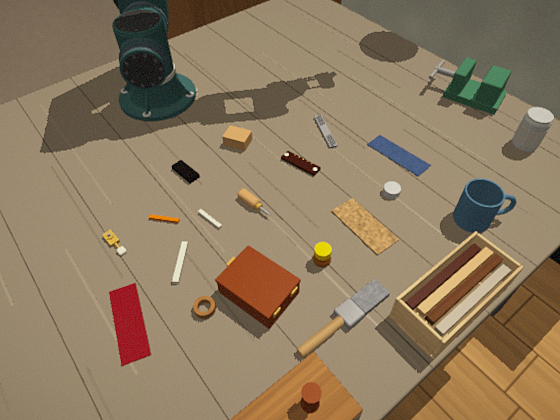

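View pics/top0.png

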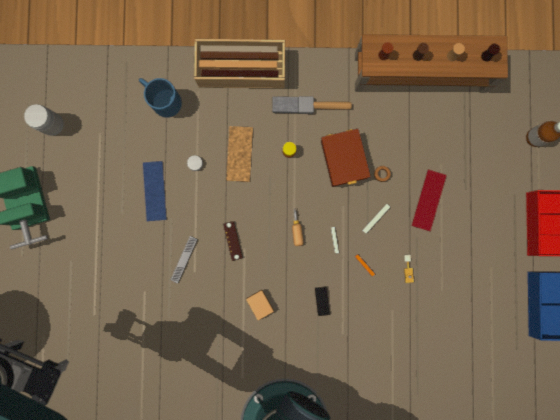

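```bash
cat > h.py <<'E'
import numpy as np, cv2
from bench import robot,snapshot,camera_info
def crop(im,x0,y0,x1,y1,k,fn):
    c=cv2.resize(im[y0:y1,x0:x1],None,fx=k,fy=k,interpolation=cv2.INTER_CUBIC)[:,:,::-1].copy()
    for x in range((x0//10+1)*10,x1,10):
        cv2.line(c,(int((x-x0+.5)*k),0),(int((x-x0+.5)*k),6 if x%50 else 14),(255,255,255),1)
        if x%20==0: cv2.putText(c,str(x),(int((x-x0)*k)-8,24),0,.35,(255,255,255),1)
    for y in range((y0//10+1)*10,y1,10):
        cv2.line(c,(0,int((y-y0+.5)*k)),(6,int((y-y0+.5)*k)),(255,255,255),1)
        if y%20==0: cv2.putText(c,str(y),(8,int((y-y0)*k)+4),0,.35,(255,255,255),1)
    cv2.imwrite(fn,c)
def px2w(n,u,v,z):
    c=camera_info(n);T=c["cam_to_world"]
    d=T[:3,:3]@np.array([(u-c["cx"])/c["fx"],(v-c["cy"])/c["fy"],1.])
    return T[:3,3]+d*(z-T[2,3])/d[2]
def w2px(n,p):
    c=camera_info(n);q=np.linalg.inv(c["cam_to_world"])@np.append(p,1)
    return q[0]/q[2]*c["fx"]+c["cx"],q[1]/q[2]*c["fy"]+c["cy"]
E
python3 - <<'E'
from h import *
im=cv2.imread("pics/top0.png")[:,:,::-1]
crop(im,130,120,265,220,5,"pics/c1.png")
crop(im,280,115,450,240,4,"pics/c2.png")
crop(im,165,200,305,300,5,"pics/c3.png")
crop(im,300,200,420,300,6,"pics/c4.png")
E
```

```text
(no output)
```

View pics/c1.png

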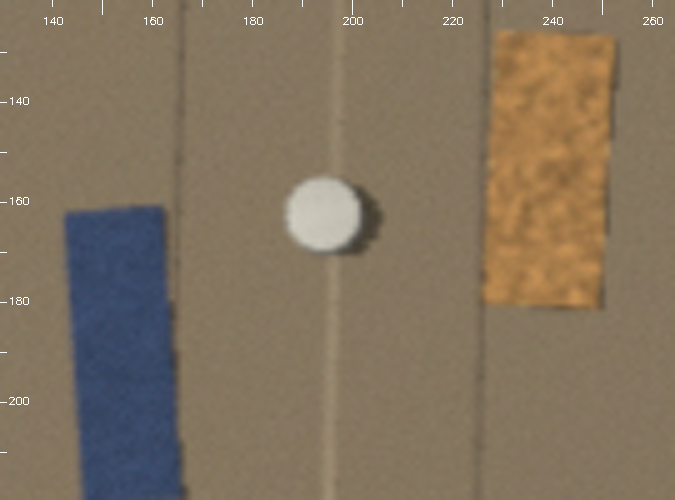

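View pics/c2.png

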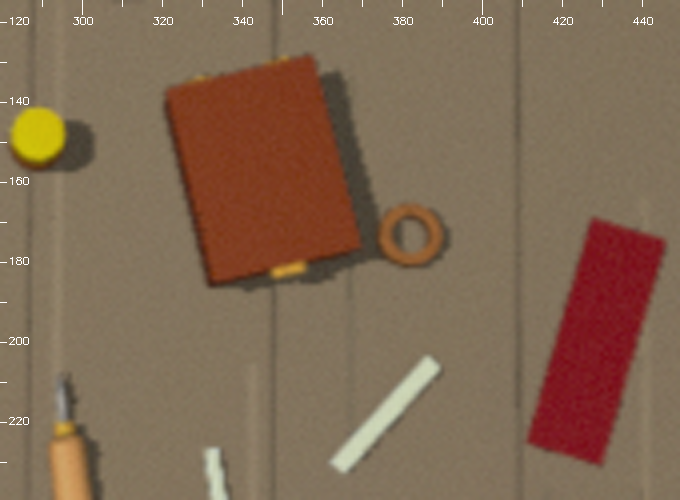

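View pics/c3.png

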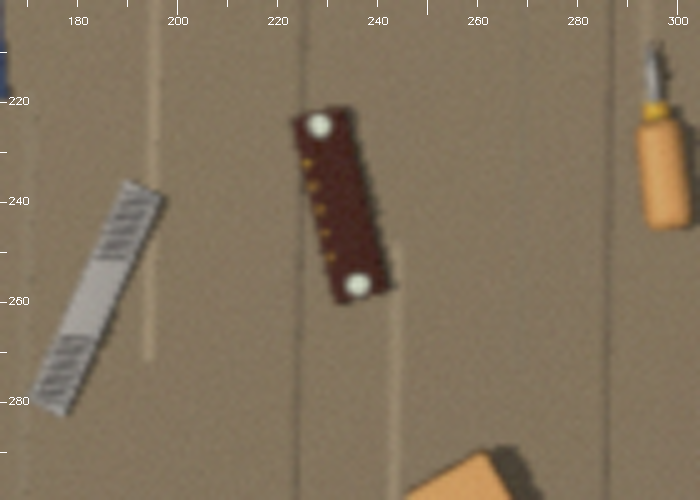

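View pics/c4.png

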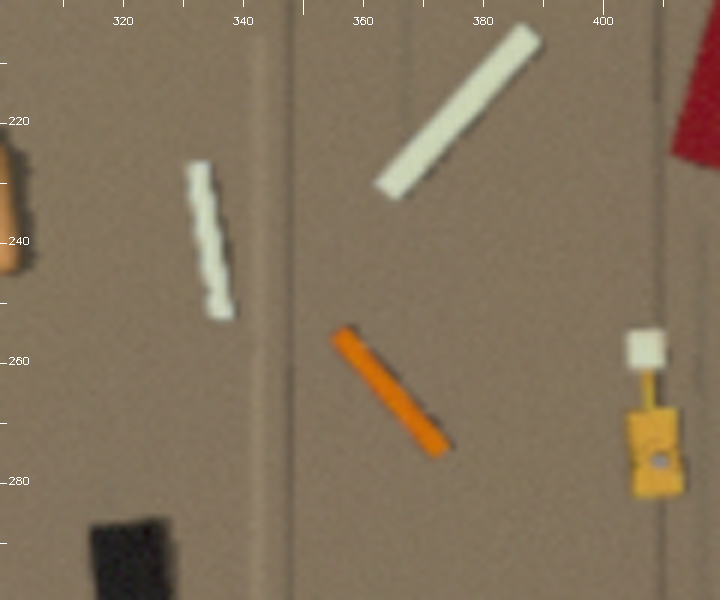

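```bash
cat > seg.py <<'E'
from h import *
# name: roi, seeds(px), z top, dims
def seg(im,n,roi,seed,z,thr,cam="top",k=6):
    x0,y0,x1,y1=roi
    c=cv2.resize(im[y0:y1,x0:x1],None,fx=k,fy=k,interpolation=cv2.INTER_CUBIC)
    lab=cv2.cvtColor(c,cv2.COLOR_RGB2LAB).astype(float)
    bgc=np.median(lab.reshape(-1,3),0) if thr is None else None
    cols=np.array([lab[int((v-y0+.5)*k),int((u-x0+.5)*k)] for u,v in seed])
    bg=np.array([lab[3,3],lab[-4,3],lab[3,-4],lab[-4,-4]])
    d=np.min([np.linalg.norm(lab-q,axis=2) for q in cols],0)
    b=np.min([np.linalg.norm(lab-q,axis=2) for q in bg],0)
    m=(d<b).astype(np.uint8)
    m=cv2.morphologyEx(m,cv2.MORPH_OPEN,np.ones((7,7)))
    m=cv2.morphologyEx(m,cv2.MORPH_CLOSE,np.ones((9,9)))
    cs,_=cv2.findContours(m,cv2.RETR_EXTERNAL,cv2.CHAIN_APPROX_NONE)
    ct=max(cs,key=cv2.contourArea).reshape(-1,2)
    P=np.array([px2w(cam,(p[0]+.5)/k-.5+x0,(p[1]+.5)/k-.5+y0,z)[:2] for p in ct])
    r=cv2.minAreaRect((P*1000).astype(np.float32))
    M=cv2.moments((P*1000).astype(np.float32).reshape(-1,1,2))
    B=cv2.boxPoints(r);e=B[1]-B[0];f=B[2]-B[1]
    if np.linalg.norm(f)>np.linalg.norm(e):e,f=f,e
    a=np.degrees(np.arctan2(e[1],e[0]))%180
    mu=.5*np.degrees(np.arctan2(2*M['mu11'],M['mu20']-M['mu02']))%180
    print(n,"ctr",np.round(r[0],1),"mom",np.round([M['m10']/M['m00'],M['m01']/M['m00']],1),"ang %.1f mom %.1f"%(a,mu),"LxW %.1f x %.1f"%(np.linalg.norm(e),np.linalg.norm(f)))
    cv2.drawContours(c:=c.copy(),[ct.reshape(-1,1,2)],-1,(0,255,255),1)
    return c
E
python3 - <<'E'
from seg import *
im=cv2.imread("pics/top0.png")[:,:,::-1]
S=[("blue",(135,152,180,230),[(152,190)],.002),("red",(406,162,452,238),[(430,200)],.002),
("cork",(219,118,260,190),[(240,150),(240,160),(235,135),(245,170)],.004),
("box",(316,124,366,192),[(345,155)],.05),
("bridge",(215,213,250,270),[(232,235),(229,225),(236,257),(227,236)],.009),
("saddle",(325,220,345,260),[(334,240)],.008),
("rasp",(165,228,203,290),[(184,258),(192,242),(174,276),(186,250)],.007),
("handle",(286,222,310,252),[(297,234)],.022),
("housing",(400,265,418,286),[(408,274),(405,270)],.009),
("button",(399,251,416,264),[(407.5,257.5)],.009),
("awlall",(286,200,310,252),[(297,234),(295,213),(295,222)],.011),
]
cs=[]
for n,r,s,z in S: cs.append(seg(im,n,r,s,z,1))
H=max(c.shape[0] for c in cs)
o=np.hstack([np.vstack([c,np.zeros((H-c.shape[0],c.shape[1],3),np.uint8)]) for c in cs])
o=cv2.resize(o,None,fx=800/o.shape[1],fy=800/o.shape[1],interpolation=cv2.INTER_AREA)
cv2.imwrite("pics/segs.png",o[:,:,::-1])
E
```

```text
blue ctr [571.  334.6] mom [571.  335.1] ang 5.3 mom 5.3 LxW 150.2 x 52.7
red ctr [ 554.9 -358. ] mom [ 555.1 -357.8] ang 163.7 mom 163.6 LxW 150.8 x 51.1
cork ctr [667.9 121.9] mom [667.6 122.3] ang 177.9 mom 176.8 LxW 140.1 x 60.6Traceback (most recent call last):
  File "<stdin>", line 15, in <module>
  File "seg.py", line 17, in seg
    P=np.array([px2w(cam,(p[0]+.5)/k-.5+x0,(p[1]+.5)/k-.5+y0,z)[:2] for p in ct])
                ~~~~^^^^^^^^^^^^^^^^^^^^^^^^^^^^^^^^^^^^^^^^^^^
  File "h.py", line 13, in px2w
    c=camera_info(n);T=c["cam_to_world"]
ValueError: time passes only in moves, steps and waits
```

```bash
python3 - <<'E'
import re
s=open('h.py').read()
s=s.replace("def crop","""import os,pickle
if not os.path.exists('cam.pkl'): pickle.dump({n:camera_info(n) for n in('scene','top')},open('cam.pkl','wb'))
_C=pickle.load(open('cam.pkl','rb'))
def camera_info(n): return _C[n]
def crop""",1)
open('h.py','w').write(s)
E
cat > all.py <<'E'
from seg import *
im=cv2.imread("pics/top0.png")[:,:,::-1]
S=[("cork",(219,118,260,190),[(240,150),(240,160),(235,135),(245,170)],.004),
("box",(316,124,366,192),[(345,155)],.05),
("bridge",(215,213,250,270),[(232,235),(229,225),(236,257),(227,236)],.009),
("saddle",(325,220,345,260),[(334,240)],.008),
("rasp",(165,228,203,290),[(184,258),(192,242),(174,276),(186,250)],.007),
("handle",(286,222,310,252),[(297,234)],.022),
("housing",(400,265,418,286),[(408,274),(405,270)],.009),
("button",(399,251,416,264),[(407.5,257.5)],.009),
("awlall",(286,200,310,252),[(297,234),(295,213),(295,222)],.011),
]
cs=[]
for n,r,s,z in S: cs.append(seg(im,n,r,s,z,1))
H=max(c.shape[0] for c in cs)
o=np.hstack([np.vstack([c,np.zeros((H-c.shape[0],c.shape[1],3),np.uint8)]) for c in cs])
o=cv2.resize(o,None,fx=800/o.shape[1],fy=800/o.shape[1],interpolation=cv2.INTER_AREA)
cv2.imwrite("pics/segs.png",o[:,:,::-1])
E
python3 all.py
```

```text
cork ctr [667.9 121.9] mom [667.6 122.3] ang 177.9 mom 176.8 LxW 140.1 x 60.6
box ctr [ 649.2 -147.2] mom [ 652.3 -140.7] ang 13.9 mom 5.2 LxW 138.2 x 112.4
bridge ctr [447.3 134.6] mom [448. 134.] ang 14.4 mom 14.3 LxW 99.3 x 36.4
saddle ctr [ 452.1 -119.3] mom [ 452.  -119.4] ang 9.7 mom 9.6 LxW 65.7 x 9.4
rasp ctr [398.9 254.4] mom [399.1 255. ] ang 157.0 mom 157.0 LxW 122.8 x 27.5
handle ctr [463.3 -24.7] mom [463.  -24.5] ang 7.5 mom 7.8 LxW 49.0 x 17.6
housing ctr [ 370.1 -304.8] mom [ 367.2 -304.8] ang 4.1 mom 4.4 LxW 44.3 x 20.6
button ctr [ 408.6 -301.1] mom [ 408.9 -301.1] ang 179.8 mom 175.1 LxW 15.8 x 14.1
awlall ctr [463.5 -25. ] mom [463.2 -24.9] ang 7.5 mom 7.8 LxW 49.4 x 17.8
```

View pics/segs.png

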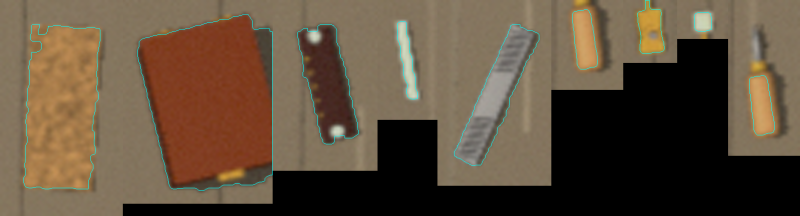

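```bash
python3 - <<'E'
from h import *
def go(n,x0,y0,k,z,pts):
    W=np.array([px2w("top",x0+x/k-.5,y0+y/k-.5,z)[:2]*1000 for x,y in pts])
    print(n,"ctr",np.round(W.mean(0),1))
    if len(W)==4:
        e=[(W[(i+1)%4]-W[i]) for i in range(4)]
        print("   len",[round(float(np.linalg.norm(v)),1) for v in e],"ang",[round(float(np.degrees(np.arctan2(v[1],v[0]))%180),1) for v in e])
    elif len(W)==2:
        v=W[1]-W[0];print("   len %.1f ang %.1f"%(np.linalg.norm(v),np.degrees(np.arctan2(v[1],v[0]))),np.round(W,1).tolist())
go("cork",130,120,5,.004,[(495,31),(615,38),(602,308),(483,302)])
go("lid",280,115,4,.05,[(166,88),(315,55),(361,247),(208,286)])
go("bridge",165,200,5,.009,[(293,118),(350,108),(390,290),(337,303)])
go("bridgedots",165,200,5,.009,[(358,285),(319,125)])
go("rasp",165,200,5,.007,[(130,180),(165,198),(67,415),(32,400)])
go("awlaxis",165,200,5,.018,[(667,228),(655,120)])
go("awlaxis2",165,200,5,.011,[(667,228),(653,42)])
go("hous",300,200,6,.009,[(628,410),(676,408),(684,494),(633,498)])
go("butt",300,200,6,.009,[(627,330),(665,330),(666,368),(627,368)])
im=cv2.imread("pics/scene0.png")[:,:,::-1]
crop(im,90,140,330,320,3,"pics/s1.png")
im=cv2.imread("pics/top0.png")[:,:,::-1]
crop(im,215,200,315,265,8,"pics/c5.png")
E
```

```text
cork ctr [667.8 122. ]
   len [61.1, 138.1, 60.2, 138.6] ang [87.3, 178.1, 87.7, 178.5]
lid ctr [ 654.5 -140.3]
   len [93.6, 121.3, 96.4, 124.3] ang [103.2, 13.5, 105.0, 12.2]
bridge ctr [447.5 133.8]
   len [28.9, 93.1, 27.2, 95.0] ang [100.6, 13.3, 104.4, 14.3]
bridgedots ctr [447.3 135.8]
   len 82.3 ang 14.6 [[407.5, 125.5], [487.1, 146.2]]
rasp ctr [399.6 255. ]
   len [19.8, 118.0, 19.0, 119.4] ang [63.5, 156.7, 67.6, 157.1]
awlaxis ctr [464.4 -24.9]
   len 53.9 ang 6.9 [[437.6, -28.1], [491.1, -21.6]]
awlaxis2 ctr [484.  -24.4]
   len 93.2 ang 4.8 [[437.6, -28.3], [530.5, -20.5]]
hous ctr [ 366.5 -305. ]
   len [20.0, 35.6, 21.2, 36.4] ang [93.0, 5.1, 95.1, 3.1]
butt ctr [ 409.2 -301.4]
   len [15.8, 15.7, 16.2, 15.7] ang [90.6, 1.3, 90.6, 179.8]
```

View pics/s1.png

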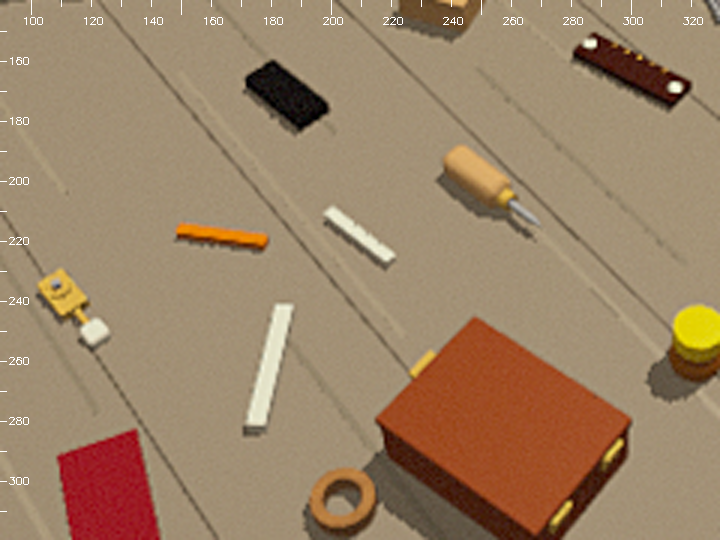

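View pics/c5.png

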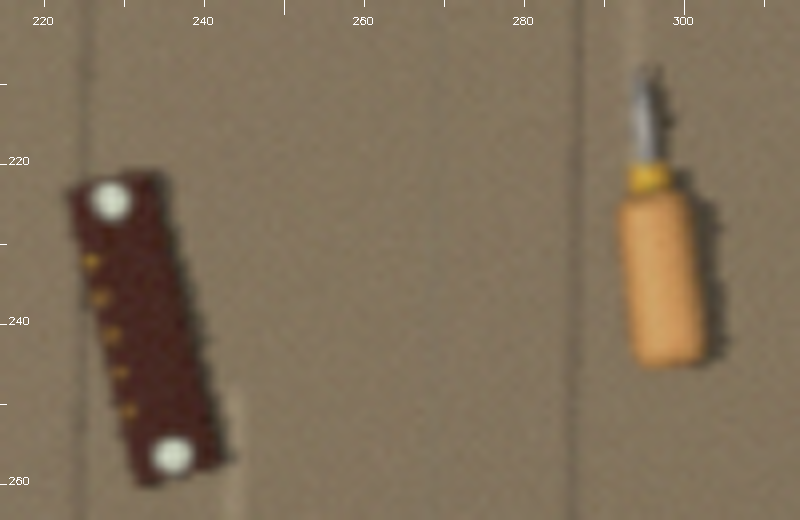

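```bash
cat > d.py <<'E'
import sys,numpy as np
from bench import robot
def d(x,y,z,yaw):
    o=robot.get_obs();p=o['tool_pos']*1000;Y=o['ee_rot'][2];v=np.array([x,y,z])-p
    c,s=np.cos(Y),np.sin(Y)
    r=-((yaw-np.degrees(Y)+180)%360-180)
    print("t %.2f pos %s rot %s w %.1f F %s"%(o['time'],np.round(p,1),np.round(np.degrees(o['ee_rot']),2),o['width']*1000,np.round(o['wrist_force'],1)))
    print("slide",np.round([v[0]*c+v[1]*s,-v[2],-v[0]*s+v[1]*c],1),"roll %.1f"%r,"dist %.0f"%np.linalg.norm(v))
d(*map(float,sys.argv[1:5]))
E
python3 d.py 447.4 134.6 60 104.3
```

```text
t 0.10 pos [207.2 508.9 204.4] rot [-89.99   0.11  67.84] w 94.3 F [ 0.5 -0.3  0.3]
slide [-256.1  144.4 -363.6] roll -36.5 dist 468
```

```bash
python3 -m creep '[{"slide":[-256,144,-364],"roll":-36.5,"grip":0.35},{"slide":[-256,144,-364],"roll":-36.5,"grip":0.35},{"slide":[-256,144,-364],"roll":-36.5,"grip":0.35},{"slide":[-256,144,-364],"roll":-36.5,"grip":0.35},{"slide":[-256,144,-364],"roll":-36.5,"grip":0.35},{"slide":[-256,144,-364],"roll":-36.5,"grip":0.35},{"slide":[-256,144,-364],"roll":-36.5,"grip":0.35},{"slide":[-256,144,-364],"roll":-36.5,"grip":0.35},{"slide":[-256,144,-364],"roll":-36.5,"grip":0.35},{"slide":[-256,144,-364],"roll":-36.5,"grip":0.35},{"slide":[-256,144,-364],"roll":-36.5,"grip":0.35},{"slide":[-256,144,-364],"roll":-36.5,"grip":0.35},{"slide":[-256,144,-364],"roll":-36.5,"grip":0.35},{"slide":[-256,144,-364],"roll":-36.5,"grip":0.35}]'; python3 d.py 447.4 134.6 3 104.3
```

```text
time: 1.27
tool_pos: [0.4475, 0.134, 0.0604]
ee_rot: [-1.568, -0.001, 1.818]
wrist_force: [0.2, 0.5, 0.3]
width: 0.061
t 1.27 pos [447.5 134.   60.4] rot [-8.9850e+01 -5.0000e-02  1.0416e+02] w 61.0 F [0.2 0.5 0.3]
slide [ 0.6 57.4 -0. ] roll -0.1 dist 57
```

```bash
python3 -m creep '[{"slide":[0.5,35,0],"roll":0,"grip":0.35},{"slide":[0.5,50,0],"roll":0,"grip":0.35},{"slide":[0.5,57,0],"roll":0,"grip":0.35},{"slide":[0.5,57,0],"roll":0,"grip":0.35},{"slide":[0.5,57,0],"roll":0,"grip":0.35}]'; python3 -m creep '[{"slide":[0,0,0],"roll":0,"grip":0.9},{"slide":[0,0,0],"roll":0,"grip":0.9},{"slide":[0,0,0],"roll":0,"grip":0.9},{"slide":[0,0,0],"roll":0,"grip":0.9},{"slide":[0,0,0],"roll":0,"grip":0.9},{"slide":[0,0,0],"roll":0,"grip":0.9},{"slide":[0,0,0],"roll":0,"grip":0.9}]';
```

```text
time: 1.68
tool_pos: [0.4479, 0.1365, 0.0052]
ee_rot: [-1.572, -0.0, 1.823]
wrist_force: [0.6, 0.1, 0.6]
width: 0.0613
time: 2.27
tool_pos: [0.4482, 0.1355, 0.0049]
ee_rot: [-1.572, -0.0, 1.821]
wrist_force: [-0.4, 0.3, 2.3]
width: 0.0272
```

```bash
python3 -m creep '[{"slide":[0,-30,0],"roll":0,"grip":0.9},{"slide":[0,-60,0],"roll":0,"grip":0.9},{"slide":[0,-60,0],"roll":0,"grip":0.9},{"slide":[0,-60,0],"roll":0,"grip":0.9}]'; python3 d.py 667.8 122 60 88; python3 - <<'E'
from h import *
crop(snapshot("scene"),230,80,430,260,4,"pics/g1.png")
E
```

```text
time: 2.6
tool_pos: [0.4495, 0.1357, 0.0664]
ee_rot: [-1.575, 0.0, 1.821]
wrist_force: [-0.8, -0.9, -1.0]
width: 0.0273
t 2.60 pos [449.5 135.7  66.4] rot [-9.0270e+01  2.0000e-02  1.0433e+02] w 27.3 F [-0.8 -0.9 -1. ]
slide [ -67.3    6.4 -208.1] roll 16.3 dist 219
```

View pics/g1.png

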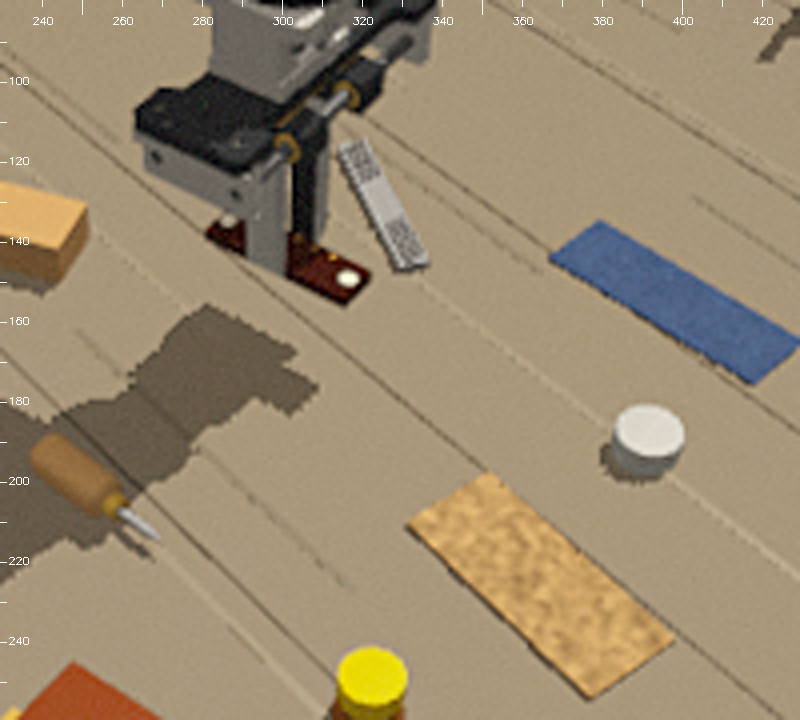

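```bash
python3 -m creep '[{"slide":[-67,0,-208],"roll":16.3,"grip":0.9},{"slide":[-67,0,-208],"roll":16.3,"grip":0.9},{"slide":[-67,0,-208],"roll":16.3,"grip":0.9},{"slide":[-67,0,-208],"roll":16.3,"grip":0.9},{"slide":[-67,0,-208],"roll":16.3,"grip":0.9},{"slide":[-67,0,-208],"roll":16.3,"grip":0.9},{"slide":[-67,0,-208],"roll":16.3,"grip":0.9},{"slide":[-67,0,-208],"roll":16.3,"grip":0.9},{"slide":[-67,0,-208],"roll":16.3,"grip":0.9}]'; python3 d.py 667.8 122 10 88;  python3 -m creep '[{"slide":[0,30,0],"roll":0,"grip":0.9},{"slide":[0,30,0],"roll":0,"grip":0.9},{"slide":[0,30,0],"roll":0,"grip":0.9}]'; python3 d.py 667.8 122 10 88
```

```text
time: 3.4
tool_pos: [0.6642, 0.1222, 0.0629]
ee_rot: [-1.567, 0.0, 1.537]
wrist_force: [0.0, 0.3, -0.1]
width: 0.0269
t 3.40 pos [664.2 122.2  62.9] rot [-8.980e+01  1.000e-02  8.805e+01] w 26.9 F [ 0.   0.3 -0.1]
slide [-0.1 52.9 -3.6] roll 0.1 dist 53
time: 3.65
tool_pos: [0.6629, 0.1222, 0.0326]
ee_rot: [-1.565, 0.001, 1.537]
wrist_force: [-0.3, -0.2, -0.2]
width: 0.0272
t 3.65 pos [662.9 122.2  32.6] rot [-8.967e+01  3.000e-02  8.807e+01] w 27.2 F [-0.3 -0.2 -0.2]
slide [-0.1 22.6 -4.9] roll 0.1 dist 23
```

```bash
python3 -m creep '[{"slide":[0,10,-5],"roll":0,"grip":0.9},{"slide":[0,22,-5],"roll":0,"grip":0.9},{"slide":[0,22,-5],"roll":0,"grip":0.9},{"slide":[0,22,-5],"roll":0,"grip":0.9},{"slide":[0,22,-5],"roll":0,"grip":0.9}]'; python3 d.py 667.8 122 9 88
```

```text
time: 4.07
tool_pos: [0.671, 0.1219, 0.0126]
ee_rot: [-1.571, -0.0, 1.537]
wrist_force: [-0.3, -0.1, 0.1]
width: 0.0275
t 4.07 pos [671.  121.9  12.6] rot [-9.000e+01 -1.000e-02  8.804e+01] w 27.5 F [-0.3 -0.1  0.1]
slide [-0.   3.6  3.2] roll 0.0 dist 5
```

```bash
for i in 1 2 3; do python3 -m creep '[{"slide":[0,0,0],"roll":0,"grip":0.9},{"slide":[0,0,0],"roll":0,"grip":0.9},{"slide":[0,0,0],"roll":0,"grip":0.9}]'|head -3; done
```

```text
time: 4.32
tool_pos: [0.6714, 0.122, 0.0131]
ee_rot: [-1.572, -0.0, 1.537]
time: 4.57
tool_pos: [0.6711, 0.1219, 0.0126]
ee_rot: [-1.571, -0.0, 1.537]
time: 4.82
tool_pos: [0.671, 0.1219, 0.0125]
ee_rot: [-1.571, -0.0, 1.537]
```

```bash
python3 -m creep '[{"slide":[0,1,2],"roll":0,"grip":0.9},{"slide":[0,2.5,3],"roll":0,"grip":0.9},{"slide":[0,2.5,3],"roll":0,"grip":0.9},{"slide":[0,2.5,3],"roll":0,"grip":0.9},{"slide":[0,2.5,3],"roll":0,"grip":0.9}]'; python3 d.py 667.8 122 9 88
```

```text
time: 5.23
tool_pos: [0.668, 0.122, 0.0099]
ee_rot: [-1.571, -0.0, 1.537]
wrist_force: [0.4, 0.5, -0.6]
width: 0.0273
t 5.23 pos [668.  122.    9.9] rot [-90.    -0.    88.04] w 27.3 F [ 0.4  0.5 -0.6]
slide [-0.   0.9  0.2] roll 0.0 dist 1
```

Lower the last bit, release, lift.

```bash
python3 -m creep '[{"slide":[0,1,0],"roll":0,"grip":0.9},{"slide":[0,1,0],"roll":0,"grip":0.9},{"slide":[0,1,0],"roll":0,"grip":0.9}]'; python3 -m creep '[{"slide":[0,0,0],"roll":0,"grip":0.5},{"slide":[0,0,0],"roll":0,"grip":0.5},{"slide":[0,0,0],"roll":0,"grip":0.5},{"slide":[0,0,0],"roll":0,"grip":0.5}]'; python3 -m creep '[{"slide":[0,-30,0],"roll":0,"grip":0.5},{"slide":[0,-60,0],"roll":0,"grip":0.5},{"slide":[0,-60,0],"roll":0,"grip":0.5}]'; python3 d.py 452 -119.3 60 99.7
```

```text
time: 5.48
tool_pos: [0.6681, 0.122, 0.009]
ee_rot: [-1.571, -0.0, 1.537]
wrist_force: [0.2, -0.6, -0.1]
width: 0.0271
time: 5.82
tool_pos: [0.6681, 0.122, 0.0091]
ee_rot: [-1.571, -0.0, 1.537]
wrist_force: [-1.7, 0.6, -0.3]
width: 0.0465
time: 6.07
tool_pos: [0.6721, 0.1224, 0.0768]
ee_rot: [-1.583, -0.002, 1.537]
wrist_force: [1.6, 0.1, 1.9]
width: 0.0469
t 6.07 pos [672.1 122.4  76.8] rot [-90.71  -0.1   88.04] w 46.9 F [1.6 0.1 1.9]
slide [-249.1   16.8  211.7] roll -11.7 dist 327
```

```bash
python3 -m creep '[{"slide":[-249,0,211],"roll":-11.7,"grip":0.6},{"slide":[-249,0,211],"roll":-11.7,"grip":0.6},{"slide":[-249,0,211],"roll":-11.7,"grip":0.6},{"slide":[-249,0,211],"roll":-11.7,"grip":0.6},{"slide":[-249,0,211],"roll":-11.7,"grip":0.6},{"slide":[-249,0,211],"roll":-11.7,"grip":0.6},{"slide":[-249,0,211],"roll":-11.7,"grip":0.6},{"slide":[-249,0,211],"roll":-11.7,"grip":0.6},{"slide":[-249,0,211],"roll":-11.7,"grip":0.6},{"slide":[-249,20,211],"roll":-11.7,"grip":0.6},{"slide":[-249,20,211],"roll":-11.7,"grip":0.6},{"slide":[-249,20,211],"roll":-11.7,"grip":0.6},{"slide":[-249,20,211],"roll":-11.7,"grip":0.6},{"slide":[-249,20,211],"roll":-11.7,"grip":0.6}]'; python3 d.py 452 -119.3 3 99.7;python3 - <<'E'
from h import *
im=snapshot("top");cv2.imwrite("pics/top1.png",im[:,:,::-1])
crop(im,200,110,360,260,4,"pics/c6.png")
crop(im,220,115,270,190,8,"pics/c7.png")
E
```

```text
time: 7.23
tool_pos: [0.4495, -0.1193, 0.0497]
ee_rot: [-1.572, 0.0, 1.742]
wrist_force: [-0.3, 0.5, -0.7]
width: 0.0379
t 7.23 pos [ 449.5 -119.3   49.7] rot [-9.006e+01  3.000e-02  9.980e+01] w 37.9 F [-0.3  0.5 -0.7]
slide [-0.5 46.7 -2.4] roll 0.1 dist 47
```

View pics/c6.png

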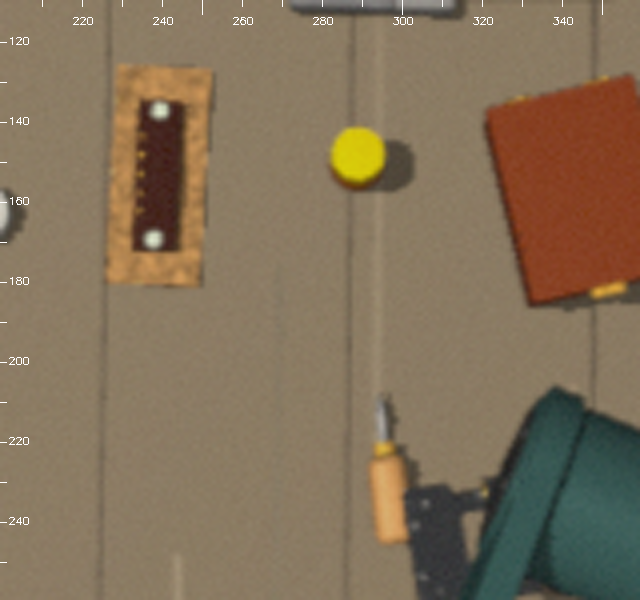

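View pics/c7.png

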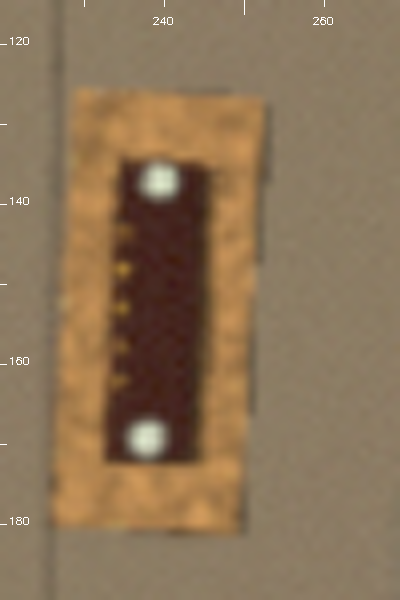

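```bash
python3 -m creep '[{"slide":[-0.5,25,-2],"roll":0,"grip":0.6},{"slide":[-0.5,40,-2],"roll":0,"grip":0.6},{"slide":[-0.5,44,-2],"roll":0,"grip":0.6},{"slide":[-0.5,44,-2],"roll":0,"grip":0.6},{"slide":[-0.5,44,-2],"roll":0,"grip":0.6}]'; python3 d.py 452 -119.3 3 99.7; python3 -c "
from h import *
print(px2w('top',239.4,153.5,.013))"
```

```text
time: 7.7
tool_pos: [0.4512, -0.1197, 0.0056]
ee_rot: [-1.572, 0.0, 1.741]
wrist_force: [-0.5, -0.2, -0.4]
width: 0.0379
t 7.70 pos [ 451.2 -119.7    5.6] rot [-9.004e+01  2.000e-02  9.976e+01] w 37.9 F [-0.5 -0.2 -0.4]
slide [ 0.3  2.6 -0.8] roll 0.1 dist 3
[0.66591208 0.1209097  0.013     ]
```

```bash
python3 -m creep '[{"slide":[0.3,2.5,-0.5],"roll":0,"grip":0.6},{"slide":[0.3,2.5,-0.5],"roll":0,"grip":0.6},{"slide":[0.3,2.5,-0.5],"roll":0,"grip":1},{"slide":[0.3,2.5,-0.5],"roll":0,"grip":1},{"slide":[0.3,2.5,-0.5],"roll":0,"grip":1},{"slide":[0.3,2.5,-0.5],"roll":0,"grip":1},{"slide":[0.3,2.5,-0.5],"roll":0,"grip":1},{"slide":[0.3,2.5,-0.5],"roll":0,"grip":1},{"slide":[0.3,2.5,-0.5],"roll":0,"grip":1},{"slide":[0.3,2.5,-0.5],"roll":0,"grip":1}]'; python3 d.py 452 -119.3 3 99.7;  python3 -m creep '[{"slide":[0,-30,0],"roll":0,"grip":1},{"slide":[0,-60,0],"roll":0,"grip":1},{"slide":[0,-60,0],"roll":0,"grip":1},{"slide":[0,-60,0],"roll":0,"grip":1},{"slide":[0,-60,0],"roll":0,"grip":1}]'; python3 d.py 665.8 122 60 88
```

```text
time: 8.53
tool_pos: [0.4512, -0.1194, 0.0026]
ee_rot: [-1.571, 0.0, 1.741]
wrist_force: [-0.8, -0.3, 1.2]
width: 0.0083
t 8.53 pos [ 451.2 -119.4    2.6] rot [-90.01   0.    99.74] w 8.3 F [-0.8 -0.3  1.2]
slide [ 0.  -0.4 -0.8] roll 0.0 dist 1
time: 8.95
tool_pos: [0.4507, -0.1192, 0.0619]
ee_rot: [-1.57, -0.0, 1.741]
wrist_force: [-0.7, 0.6, -0.2]
width: 0.0084
t 8.95 pos [ 450.7 -119.2   61.9] rot [-8.997e+01 -3.000e-02  9.974e+01] w 8.4 F [-0.7  0.6 -0.2]
slide [ 201.4    1.9 -252.8] roll 11.7 dist 323
```

```bash
python3 -m creep '[{"slide":[201.4,0,-252.8],"roll":11.7,"grip":1},{"slide":[201.4,0,-252.8],"roll":11.7,"grip":1},{"slide":[201.4,0,-252.8],"roll":11.7,"grip":1},{"slide":[201.4,0,-252.8],"roll":11.7,"grip":1},{"slide":[201.4,0,-252.8],"roll":11.7,"grip":1},{"slide":[201.4,0,-252.8],"roll":11.7,"grip":1},{"slide":[201.4,0,-252.8],"roll":11.7,"grip":1},{"slide":[201.4,0,-252.8],"roll":11.7,"grip":1},{"slide":[201.4,0,-252.8],"roll":11.7,"grip":1},{"slide":[201.4,25,-252.8],"roll":11.7,"grip":1},{"slide":[201.4,35,-252.8],"roll":11.7,"grip":1},{"slide":[201.4,35,-252.8],"roll":11.7,"grip":1},{"slide":[201.4,35,-252.8],"roll":11.7,"grip":1},{"slide":[201.4,35,-252.8],"roll":11.7,"grip":1}]'; python3 d.py 665.8 122 16 88.04
```

```text
time: 10.12
tool_pos: [0.6659, 0.1211, 0.0277]
ee_rot: [-1.571, 0.0, 1.536]
wrist_force: [0.7, 0.2, 0.3]
width: 0.0086
t 10.12 pos [665.9 121.1  27.7] rot [-89.99   0.    87.99] w 8.6 F [0.7 0.2 0.3]
slide [ 0.9 11.7  0.1] roll -0.1 dist 12
```

```bash
python3 -m creep '[{"slide":[0.9,5,0],"roll":0,"grip":1},{"slide":[0.9,9,0],"roll":0,"grip":1},{"slide":[0.9,9,0],"roll":0,"grip":1},{"slide":[0.9,9,0],"roll":0,"grip":1},{"slide":[0.9,9,0],"roll":0,"grip":1}]'; python3 d.py 665.8 122 15.6 88.04
```

```text
time: 10.53
tool_pos: [0.6663, 0.1227, 0.0188]
ee_rot: [-1.571, -0.0, 1.536]
wrist_force: [-0.5, 0.8, 0.6]
width: 0.0084
t 10.53 pos [666.3 122.7  18.8] rot [-9.002e+01 -1.000e-02  8.803e+01] w 8.4 F [-0.5  0.8  0.6]
slide [-0.7  3.2  0.5] roll -0.0 dist 3
```

```bash
python3 -m creep '[{"slide":[-0.6,1.5,0],"roll":0,"grip":1},{"slide":[-0.6,2.5,0],"roll":0,"grip":1},{"slide":[-0.6,2.5,0],"roll":0,"grip":1},{"slide":[-0.6,2.5,0],"roll":0,"grip":1},{"slide":[-0.6,2.5,0],"roll":0,"grip":1}]'; python3 d.py 665.8 122 15.6 88.04
```

```text
time: 10.95
tool_pos: [0.6662, 0.1222, 0.016]
ee_rot: [-1.571, -0.0, 1.537]
wrist_force: [0.5, -0.4, -0.5]
width: 0.0083
t 10.95 pos [666.2 122.2  16. ] rot [-90.    -0.    88.04] w 8.3 F [ 0.5 -0.4 -0.5]
slide [-0.2  0.4  0.4] roll 0.0 dist 1
```

```bash
python3 -m creep '[{"slide":[-0.2,0.5,0],"roll":0,"grip":1},{"slide":[-0.2,0.5,0],"roll":0,"grip":1},{"slide":[-0.2,0.5,0],"roll":0,"grip":1},{"slide":[-0.2,0.5,0],"roll":0,"grip":0.7},{"slide":[-0.2,0.5,0],"roll":0,"grip":0.7},{"slide":[-0.2,0.5,0],"roll":0,"grip":0.7},{"slide":[-0.2,0.5,0],"roll":0,"grip":0.7}]'; python3 -m creep '[{"slide":[0,-20,0],"roll":0,"grip":0.7},{"slide":[0,-50,0],"roll":0,"grip":0.7},{"slide":[0,-80,0],"roll":0,"grip":0.6},{"slide":[0,-80,0],"roll":0,"grip":0.6},{"slide":[0,-80,0],"roll":0,"grip":0.6}]';python3 d.py 366.8 -305 95 94.8
```

```text
time: 11.53
tool_pos: [0.6661, 0.1219, 0.0154]
ee_rot: [-1.571, -0.0, 1.537]
wrist_force: [0.4, 0.4, 1.0]
width: 0.0275
time: 11.95
tool_pos: [0.668, 0.1221, 0.0988]
ee_rot: [-1.577, -0.001, 1.537]
wrist_force: [-0.8, -0.4, -0.5]
width: 0.0372
t 11.95 pos [668.  122.1  98.8] rot [-9.036e+01 -5.000e-02  8.804e+01] w 37.2 F [-0.8 -0.4 -0.5]
slide [-437.2    3.8  286.5] roll -6.8 dist 523
```

```bash
python3 -m creep '[{"slide":[-437,0,286.5],"roll":-6.8,"grip":0.5},{"slide":[-437,0,286.5],"roll":-6.8,"grip":0.5},{"slide":[-437,0,286.5],"roll":-6.8,"grip":0.5},{"slide":[-437,0,286.5],"roll":-6.8,"grip":0.5},{"slide":[-437,0,286.5],"roll":-6.8,"grip":0.5},{"slide":[-437,0,286.5],"roll":-6.8,"grip":0.5},{"slide":[-437,0,286.5],"roll":-6.8,"grip":0.5},{"slide":[-437,0,286.5],"roll":-6.8,"grip":0.5},{"slide":[-437,0,286.5],"roll":-6.8,"grip":0.5},{"slide":[-437,0,286.5],"roll":-6.8,"grip":0.5},{"slide":[-437,0,286.5],"roll":-6.8,"grip":0.5},{"slide":[-437,0,286.5],"roll":-6.8,"grip":0.5},{"slide":[-437,0,286.5],"roll":-6.8,"grip":0.5},{"slide":[-437,20,286.5],"roll":-6.8,"grip":0.5},{"slide":[-437,50,286.5],"roll":-6.8,"grip":0.5},{"slide":[-437,50,286.5],"roll":-6.8,"grip":0.5},{"slide":[-437,50,286.5],"roll":-6.8,"grip":0.5},{"slide":[-437,50,286.5],"roll":-6.8,"grip":0.5}]'; python3 d.py 366.8 -305 3 94.8;python3 - <<'E'
from h import *
im=snapshot("top");cv2.imwrite("pics/top2.png",im[:,:,::-1])
crop(im,220,115,270,190,8,"pics/c8.png")
E
```

```text
time: 13.45
tool_pos: [0.3649, -0.3047, 0.0455]
ee_rot: [-1.57, -0.001, 1.656]
wrist_force: [0.6, -0.7, 1.0]
width: 0.0469
t 13.45 pos [ 364.9 -304.7   45.5] rot [-8.997e+01 -4.000e-02  9.486e+01] w 46.9 F [ 0.6 -0.7  1. ]
slide [-0.5 42.5 -1.8] roll 0.1 dist 43
```

View pics/c8.png

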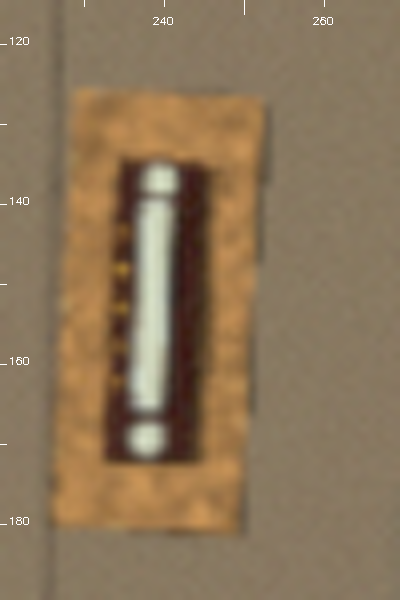

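View pics/top2.png

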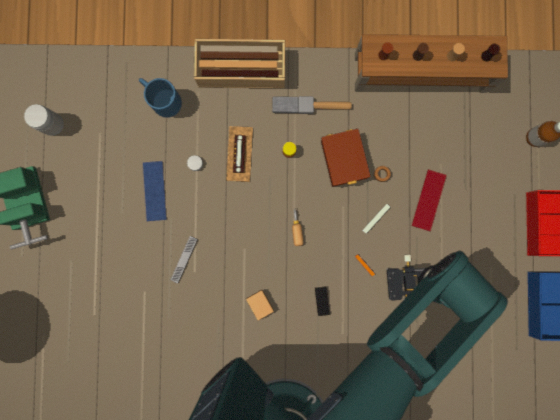

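```bash
python3 -m creep '[{"slide":[-0.5,25,-1.8],"roll":0,"grip":0.5},{"slide":[-0.5,38,-1.8],"roll":0,"grip":0.5},{"slide":[-0.5,41,-1.8],"roll":0,"grip":0.5},{"slide":[-0.5,41,-1.8],"roll":0,"grip":0.5},{"slide":[-0.5,41,-1.8],"roll":0,"grip":0.5}]'; python3 d.py 366.8 -305 3 94.8
```

```text
time: 13.92
tool_pos: [0.3677, -0.3059, 0.0059]
ee_rot: [-1.572, 0.002, 1.656]
wrist_force: [-0.3, 0.4, -0.1]
width: 0.0467
t 13.92 pos [ 367.7 -305.9    5.9] rot [-90.08   0.1   94.87] w 46.7 F [-0.3  0.4 -0.1]
slide [1.  2.9 0.8] roll 0.1 dist 3
```

```bash
python3 -m creep '[{"slide":[1,2.8,0.8],"roll":0,"grip":0.5},{"slide":[1,2.8,0.8],"roll":0,"grip":0.5},{"slide":[1,2.8,0.8],"roll":0,"grip":1},{"slide":[1,2.8,0.8],"roll":0,"grip":1},{"slide":[1,2.8,0.8],"roll":0,"grip":1},{"slide":[1,2.8,0.8],"roll":0,"grip":1},{"slide":[1,2.8,0.8],"roll":0,"grip":1},{"slide":[1,2.8,0.8],"roll":0,"grip":1},{"slide":[1,2.8,0.8],"roll":0,"grip":1}]'; python3 d.py 366.8 -305 3 94.8;  python3 -m creep '[{"slide":[0,-35,0],"roll":0,"grip":1},{"slide":[0,-70,0],"roll":0,"grip":1},{"slide":[0,-105,0],"roll":0,"grip":1},{"slide":[0,-105,0],"roll":0,"grip":1},{"slide":[0,-105,0],"roll":0,"grip":1},{"slide":[0,-105,0],"roll":0,"grip":1}]'; python3 -c "
import numpy as np
a=np.radians(13);print(654.5-17*np.cos(a),-140.3-17*np.sin(a))";python3 d.py 637.9 -144.1 100 103;python3 - <<'E'
from h import *
im=snapshot("scene")
crop(im,30,130,220,320,3,"pics/g2.png")
E
```

```text
time: 14.67
tool_pos: [0.3659, -0.3045, 0.0018]
ee_rot: [-1.571, 0.0, 1.655]
wrist_force: [0.9, -0.2, 0.3]
width: 0.0195
t 14.67 pos [ 365.9 -304.5    1.8] rot [-9.001e+01  1.000e-02  9.484e+01] w 19.5 F [ 0.9 -0.2  0.3]
slide [-0.6 -1.2 -0.8] roll 0.0 dist 2
time: 15.17
tool_pos: [0.3655, -0.304, 0.1059]
ee_rot: [-1.57, -0.001, 1.655]
wrist_force: [-0.7, 0.6, -0.6]
width: 0.0198
637.935708898651 -144.1241679238457
t 15.17 pos [ 365.5 -304.   105.9] rot [-8.997e+01 -5.000e-02  9.484e+01] w 19.8 F [-0.7  0.6 -0.6]
slide [ 136.4    5.9 -284.9] roll -8.2 dist 316
```

View pics/g2.png

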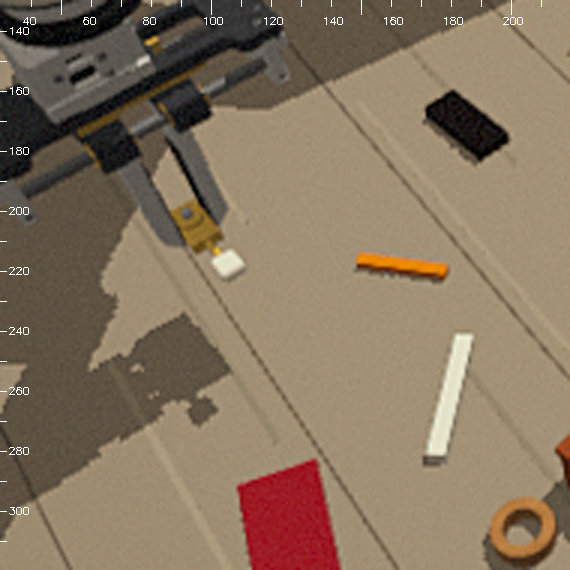

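```bash
python3 -m creep '[{"slide":[136.4,0,-284],"roll":-8.2,"grip":1},{"slide":[136.4,0,-284],"roll":-8.2,"grip":1},{"slide":[136.4,0,-284],"roll":-8.2,"grip":1},{"slide":[136.4,0,-284],"roll":-8.2,"grip":1},{"slide":[136.4,0,-284],"roll":-8.2,"grip":1},{"slide":[136.4,0,-284],"roll":-8.2,"grip":1},{"slide":[136.4,0,-284],"roll":-8.2,"grip":1},{"slide":[136.4,0,-284],"roll":-8.2,"grip":1},{"slide":[136.4,0,-284],"roll":-8.2,"grip":1},{"slide":[136.4,20,-284],"roll":-8.2,"grip":1},{"slide":[136.4,38,-284],"roll":-8.2,"grip":1},{"slide":[136.4,38,-284],"roll":-8.2,"grip":1},{"slide":[136.4,38,-284],"roll":-8.2,"grip":1},{"slide":[136.4,38,-284],"roll":-8.2,"grip":1}]'; python3 d.py 637 -144.3 52 103
```

```text
time: 16.38
tool_pos: [0.6367, -0.145, 0.0684]
ee_rot: [-1.57, -0.001, 1.798]
wrist_force: [0.2, -0.3, -0.2]
width: 0.0198
t 16.38 pos [ 636.7 -145.    68.4] rot [-8.994e+01 -3.000e-02  1.030e+02] w 19.8 F [ 0.2 -0.3 -0.2]
slide [ 0.6 16.4 -0.5] roll -0.0 dist 16
```

```bash
python3 -m creep '[{"slide":[0.4,8,-0.3],"roll":0,"grip":1},{"slide":[0.4,13,-0.3],"roll":0,"grip":1},{"slide":[0.4,13,-0.3],"roll":0,"grip":1},{"slide":[0.4,13,-0.3],"roll":0,"grip":1},{"slide":[0.4,13,-0.3],"roll":0,"grip":1}]'; python3 d.py 637 -144.3 52 103
```

```text
time: 16.8
tool_pos: [0.6376, -0.1441, 0.056]
ee_rot: [-1.571, 0.0, 1.798]
wrist_force: [-0.3, -0.0, 0.1]
width: 0.0197
t 16.80 pos [ 637.6 -144.1   56. ] rot [-9.0020e+01  1.0000e-02  1.0303e+02] w 19.7 F [-0.3 -0.   0.1]
slide [-0.   4.   0.7] roll 0.0 dist 4
```

```bash
python3 -m creep '[{"slide":[0,2,0.4],"roll":0,"grip":1},{"slide":[0,3.5,0.4],"roll":0,"grip":1},{"slide":[0,3.5,0.4],"roll":0,"grip":1},{"slide":[0,3.5,0.4],"roll":0,"grip":1}]'; python3 d.py 637 -144.3 52 103
```

```text
time: 17.13
tool_pos: [0.6371, -0.1441, 0.052]
ee_rot: [-1.571, -0.0, 1.798]
wrist_force: [0.3, -0.2, 0.8]
width: 0.0194
t 17.13 pos [ 637.1 -144.1   52. ] rot [-8.9990e+01 -1.0000e-02  1.0304e+02] w 19.4 F [ 0.3 -0.2  0.8]
slide [-0.1  0.   0.1] roll 0.0 dist 0
```

```bash
python3 -m creep '[{"slide":[0,0.3,0],"roll":0,"grip":0.55},{"slide":[0,0.3,0],"roll":0,"grip":0.55},{"slide":[0,0.3,0],"roll":0,"grip":0.55},{"slide":[0,0.3,0],"roll":0,"grip":0.55},{"slide":[0,-20,0],"roll":0,"grip":0.55},{"slide":[0,-45,0],"roll":0,"grip":0.5},{"slide":[0,-45,0],"roll":0,"grip":0.5},{"slide":[0,-45,0],"roll":0,"grip":0.5}]';python3 d.py 464.4 -25 95 97
```

```text
time: 17.8
tool_pos: [0.6386, -0.1446, 0.0995]
ee_rot: [-1.575, 0.002, 1.798]
wrist_force: [-0.4, -0.1, 0.1]
width: 0.0469
t 17.80 pos [ 638.6 -144.6   99.5] rot [-90.24   0.14 103.04] w 46.9 F [-0.4 -0.1  0.1]
slide [155.8   4.5 142.7] roll 6.0 dist 211
```

```bash
python3 -m creep '[{"slide":[155.8,0,142.7],"roll":6,"grip":0.5},{"slide":[155.8,0,142.7],"roll":6,"grip":0.5},{"slide":[155.8,0,142.7],"roll":6,"grip":0.5},{"slide":[155.8,0,142.7],"roll":6,"grip":0.5},{"slide":[155.8,0,142.7],"roll":6,"grip":0.5},{"slide":[155.8,0,142.7],"roll":6,"grip":0.5},{"slide":[155.8,20,142.7],"roll":6,"grip":0.45},{"slide":[155.8,45,142.7],"roll":6,"grip":0.45},{"slide":[155.8,45,142.7],"roll":6,"grip":0.45},{"slide":[155.8,45,142.7],"roll":6,"grip":0.45},{"slide":[155.8,45,142.7],"roll":6,"grip":0.45}]'; python3 d.py 464.4 -25 5 97;python3 - <<'E'
from h import *
im=snapshot("top");cv2.imwrite("pics/top3.png",im[:,:,::-1])
crop(im,310,115,380,195,7,"pics/c9.png")
im=snapshot("scene")
crop(im,190,200,330,330,5,"pics/s9.png")
E
```

```text
time: 18.72
tool_pos: [0.4633, -0.0248, 0.0524]
ee_rot: [-1.571, -0.0, 1.693]
wrist_force: [0.1, -0.0, 1.1]
width: 0.0519
t 18.72 pos [463.3 -24.8  52.4] rot [-8.999e+01 -1.000e-02  9.703e+01] w 51.9 F [ 0.1 -0.   1.1]
slide [-0.4 47.4 -1.1] roll 0.0 dist 47
```

View pics/c9.png

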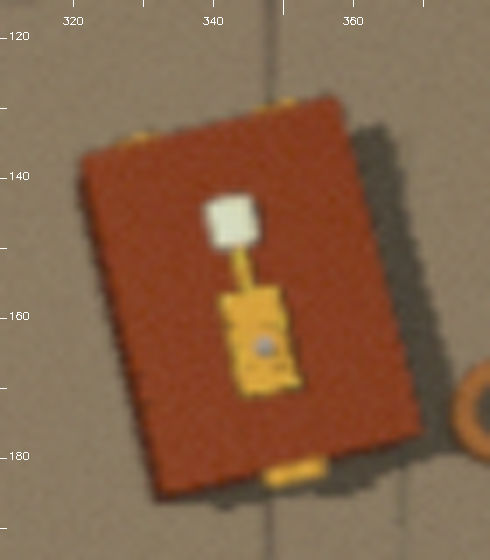

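View pics/s9.png

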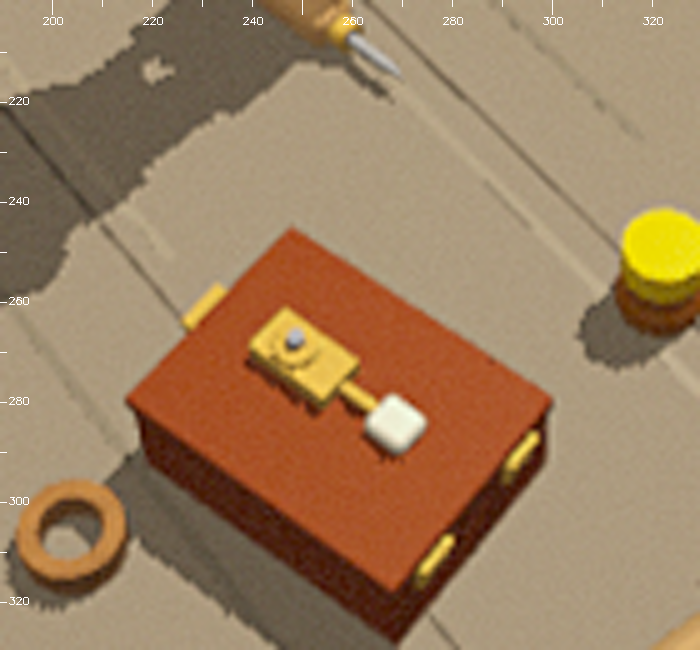

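```bash
python3 -m creep '[{"slide":[-0.4,25,-1],"roll":0,"grip":0.45},{"slide":[-0.4,40,-1],"roll":0,"grip":0.45},{"slide":[-0.4,46,-1],"roll":0,"grip":0.45},{"slide":[-0.4,46,-1],"roll":0,"grip":0.45},{"slide":[-0.4,46,-1],"roll":0,"grip":0.45},{"slide":[-0.4,46,-1],"roll":0,"grip":0.45}]'; python3 d.py 464.4 -25 5 97;python3 -m creep '[{"slide":[0,0,0],"roll":0,"grip":1},{"slide":[0,0,0],"roll":0,"grip":1},{"slide":[0,0,0],"roll":0,"grip":1},{"slide":[0,0,0],"roll":0,"grip":1},{"slide":[0,0,0],"roll":0,"grip":1},{"slide":[0,0,0],"roll":0,"grip":1},{"slide":[0,0,0],"roll":0,"grip":1}]'; python3 d.py 464.4 -25 5 97;
```

```text
time: 19.32
tool_pos: [0.4653, -0.0251, 0.0076]
ee_rot: [-1.573, 0.001, 1.694]
wrist_force: [-0.2, -0.2, -0.2]
width: 0.0519
t 19.32 pos [465.3 -25.1   7.6] rot [-9.014e+01  4.000e-02  9.704e+01] w 51.9 F [-0.2 -0.2 -0.2]
slide [0.2 2.6 0.9] roll 0.0 dist 3
time: 19.9
tool_pos: [0.4643, -0.0249, 0.0065]
ee_rot: [-1.571, 0.0, 1.694]
wrist_force: [-0.9, 0.1, 2.1]
width: 0.0237
t 19.90 pos [464.3 -24.9   6.5] rot [-9.003e+01  1.000e-02  9.704e+01] w 23.7 F [-0.9  0.1  2.1]
slide [-0.1  1.5 -0.1] roll 0.0 dist 1
```

```bash
python3 -m creep '[{"slide":[0,-30,0],"roll":0,"grip":1},{"slide":[0,-60,0],"roll":0,"grip":1},{"slide":[0,-60,0],"roll":0,"grip":1},{"slide":[0,-60,0],"roll":0,"grip":1}]'; python3 d.py 535.8 -352.3 60 73.7; python3 - <<'E'
from h import *
crop(snapshot("scene"),180,110,330,250,4,"pics/g3.png")
E
```

```text
time: 20.23
tool_pos: [0.4655, -0.0251, 0.068]
ee_rot: [-1.575, 0.001, 1.694]
wrist_force: [-0.6, 0.2, 0.4]
width: 0.0237
t 20.23 pos [465.5 -25.1  68. ] rot [-9.024e+01  7.000e-02  9.704e+01] w 23.7 F [-0.6  0.2  0.4]
slide [-333.4    8.   -29.6] roll 23.3 dist 335
```

View pics/g3.png

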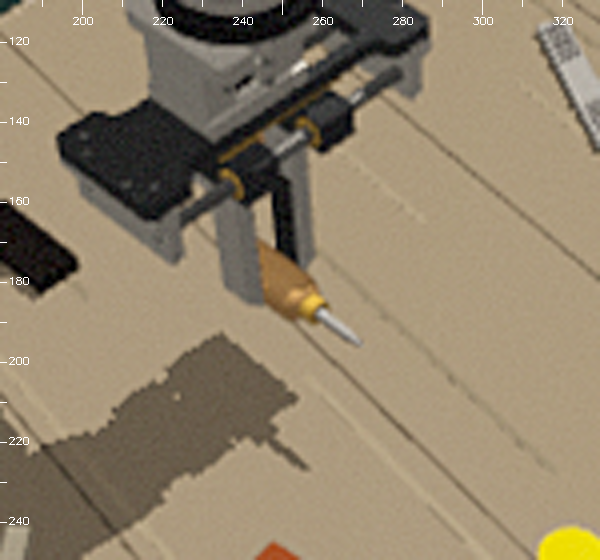

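```bash
python3 -m creep '[{"slide":[-333,0,-29.5],"roll":23.3,"grip":1},{"slide":[-333,0,-29.5],"roll":23.3,"grip":1},{"slide":[-333,0,-29.5],"roll":23.3,"grip":1},{"slide":[-333,0,-29.5],"roll":23.3,"grip":1},{"slide":[-333,0,-29.5],"roll":23.3,"grip":1},{"slide":[-333,0,-29.5],"roll":23.3,"grip":1},{"slide":[-333,0,-29.5],"roll":23.3,"grip":1},{"slide":[-333,0,-29.5],"roll":23.3,"grip":1},{"slide":[-333,0,-29.5],"roll":23.3,"grip":1},{"slide":[-333,0,-29.5],"roll":23.3,"grip":1},{"slide":[-333,20,-29.5],"roll":23.3,"grip":1},{"slide":[-333,40,-29.5],"roll":23.3,"grip":1},{"slide":[-333,40,-29.5],"roll":23.3,"grip":1},{"slide":[-333,40,-29.5],"roll":23.3,"grip":1},{"slide":[-333,40,-29.5],"roll":23.3,"grip":1}]'; python3 d.py 535.8 -352.3 8.5 73.7
```

```text
time: 21.53
tool_pos: [0.5342, -0.3506, 0.0265]
ee_rot: [-1.571, -0.0, 1.288]
wrist_force: [-0.1, 0.0, 0.4]
width: 0.0237
t 21.53 pos [ 534.2 -350.6   26.5] rot [-8.999e+01 -2.000e-02  7.381e+01] w 23.7 F [-0.1  0.   0.4]
slide [-1.2 18.  -2. ] roll 0.1 dist 18
```

```bash
python3 -m creep '[{"slide":[-1,8,-1.7],"roll":0.1,"grip":1},{"slide":[-1,14,-1.7],"roll":0.1,"grip":1},{"slide":[-1,15,-1.7],"roll":0.1,"grip":1},{"slide":[-1,15,-1.7],"roll":0.1,"grip":1},{"slide":[-1,15,-1.7],"roll":0.1,"grip":1}]'; python3 d.py 535.8 -352.3 8.5 73.7
```

```text
time: 21.95
tool_pos: [0.5355, -0.3531, 0.0112]
ee_rot: [-1.571, -0.0, 1.285]
wrist_force: [-0.2, 0.4, -0.7]
width: 0.0235
t 21.95 pos [ 535.5 -353.1   11.2] rot [-9.000e+01 -1.000e-02  7.364e+01] w 23.5 F [-0.2  0.4 -0.7]
slide [ 0.9  2.7 -0.1] roll -0.1 dist 3
```

```bash
python3 -m creep '[{"slide":[0.6,2.4,-0.1],"roll":0,"grip":1},{"slide":[0.6,2.4,-0.1],"roll":0,"grip":1},{"slide":[0.6,2.4,-0.1],"roll":0,"grip":1},{"slide":[0.6,2.4,-0.1],"roll":0,"grip":1}]'; python3 d.py 535.8 -352.3 8.5 73.7;python3 -m creep '[{"slide":[0,0.3,0],"roll":0,"grip":1},{"slide":[0,0.3,0],"roll":0,"grip":0.5},{"slide":[0,0.3,0],"roll":0,"grip":0.5},{"slide":[0,0.3,0],"roll":0,"grip":0.5},{"slide":[0,0.3,0],"roll":0,"grip":0.5}]'; python3 -m creep '[{"slide":[0,-20,0],"roll":0,"grip":0.5},{"slide":[0,-50,0],"roll":0,"grip":0.5},{"slide":[0,-85,0],"roll":0,"grip":0.5},{"slide":[0,-85,0],"roll":0,"grip":0.5},{"slide":[0,-85,0],"roll":0,"grip":0.5}]';python3 d.py 399.3 254.8 95 67
```

```text
time: 22.28
tool_pos: [0.5358, -0.3526, 0.0088]
ee_rot: [-1.571, -0.0, 1.285]
wrist_force: [1.0, -1.0, -0.2]
width: 0.0233
t 22.28 pos [ 535.8 -352.6    8.8] rot [-90.01  -0.    73.64] w 23.3 F [ 1.  -1.  -0.2]
slide [0.3 0.3 0.1] roll -0.1 dist 0
time: 22.7
tool_pos: [0.5358, -0.3527, 0.0086]
ee_rot: [-1.571, 0.0, 1.285]
wrist_force: [-0.4, -0.2, 0.5]
width: 0.0453
time: 23.12
tool_pos: [0.5375, -0.3539, 0.0973]
ee_rot: [-1.578, 0.003, 1.285]
wrist_force: [-0.4, 0.4, -0.7]
width: 0.0465
t 23.12 pos [ 537.5 -353.9   97.3] rot [-90.39   0.15  73.64] w 46.5 F [-0.4  0.4 -0.7]
slide [545.2   2.3 304. ] roll 6.6 dist 624
```

```bash
python3 -m creep '[{"slide":[545,0,304],"roll":6.6,"grip":0.5},{"slide":[545,0,304],"roll":6.6,"grip":0.5},{"slide":[545,0,304],"roll":6.6,"grip":0.5},{"slide":[545,0,304],"roll":6.6,"grip":0.5},{"slide":[545,0,304],"roll":6.6,"grip":0.5},{"slide":[545,0,304],"roll":6.6,"grip":0.5},{"slide":[545,0,304],"roll":6.6,"grip":0.5},{"slide":[545,0,304],"roll":6.6,"grip":0.5},{"slide":[545,0,304],"roll":6.6,"grip":0.5},{"slide":[545,0,304],"roll":6.6,"grip":0.5},{"slide":[545,0,304],"roll":6.6,"grip":0.5},{"slide":[545,0,304],"roll":6.6,"grip":0.5},{"slide":[545,0,304],"roll":6.6,"grip":0.5},{"slide":[545,0,304],"roll":6.6,"grip":0.5},{"slide":[545,0,304],"roll":6.6,"grip":0.5},{"slide":[545,0,304],"roll":6.6,"grip":0.5},{"slide":[545,0,304],"roll":6.6,"grip":0.5},{"slide":[545,0,304],"roll":6.6,"grip":0.5},{"slide":[545,0,304],"roll":6.6,"grip":0.5}]'; python3 d.py 399.3 254.8 30 67;python3 - <<'E'
from h import *
im=snapshot("top");cv2.imwrite("pics/top4.png",im[:,:,::-1])
crop(im,400,155,455,240,7,"pics/c10.png")
E
```

```text
time: 24.7
tool_pos: [0.3976, 0.2545, 0.0927]
ee_rot: [-1.57, 0.002, 1.168]
wrist_force: [0.2, -1.5, -0.4]
width: 0.0467
t 24.70 pos [397.6 254.5  92.7] rot [-89.97   0.09  66.94] w 46.7 F [ 0.2 -1.5 -0.4]
slide [ 1.  62.7 -1.5] roll -0.1 dist 63
```

View pics/c10.png

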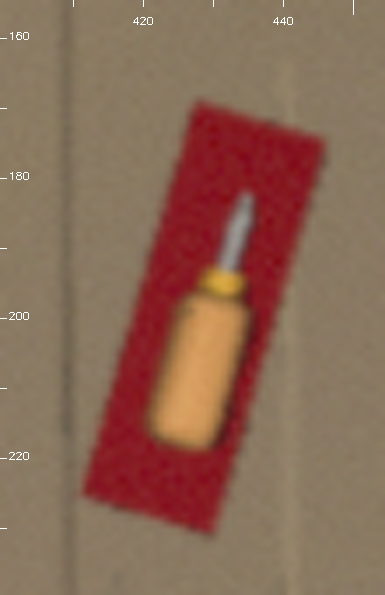

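```bash
python3 -m creep '[{"slide":[1,35,-1.5],"roll":0,"grip":0.5},{"slide":[1,70,-1.5],"roll":0,"grip":0.5},{"slide":[1,85,-1.5],"roll":0,"grip":0.5},{"slide":[1,85,-1.5],"roll":0,"grip":0.5},{"slide":[1,85,-1.5],"roll":0,"grip":0.5},{"slide":[1,85,-1.5],"roll":0,"grip":0.5}]'; python3 d.py 399.3 254.8 2.5 67
```

```text
time: 25.25
tool_pos: [0.4009, 0.256, 0.01]
ee_rot: [-1.573, -0.002, 1.168]
wrist_force: [0.4, -0.0, 0.1]
width: 0.0467
t 25.25 pos [400.9 256.   10. ] rot [-90.1   -0.12  66.94] w 46.7 F [ 0.4 -0.   0.1]
slide [-1.7  7.5  1. ] roll -0.1 dist 8
```

```bash
python3 -m creep '[{"slide":[-1,4,0.7],"roll":0,"grip":0.5},{"slide":[-1,6.5,0.7],"roll":0,"grip":0.5},{"slide":[-1,6.5,0.7],"roll":0,"grip":0.5},{"slide":[-1,6.5,0.7],"roll":0,"grip":0.5}]'; python3 d.py 399.3 254.8 2.5 67
```

```text
time: 25.58
tool_pos: [0.3986, 0.2558, 0.0025]
ee_rot: [-1.571, -0.001, 1.17]
wrist_force: [-0.0, -0.3, -0.5]
width: 0.047
t 25.58 pos [398.6 255.8   2.5] rot [-9.004e+01 -4.000e-02  6.704e+01] w 47.0 F [-0.  -0.3 -0.5]
slide [-0.6 -0.  -1.1] roll 0.0 dist 1
```

```bash
python3 -m creep '[{"slide":[-0.3,0,-1],"roll":0,"grip":0.5},{"slide":[-0.3,0,-1],"roll":0,"grip":1},{"slide":[-0.3,0,-1],"roll":0,"grip":1},{"slide":[-0.3,0,-1],"roll":0,"grip":1},{"slide":[-0.3,0,-1],"roll":0,"grip":1},{"slide":[-0.3,0,-1],"roll":0,"grip":1},{"slide":[-0.3,0,-1],"roll":0,"grip":1},{"slide":[-0.3,0,-1],"roll":0,"grip":1}]'; python3 d.py 399.3 254.8 2.5 67;python3 -m creep '[{"slide":[0,-20,0],"roll":0,"grip":1},{"slide":[0,-50,0],"roll":0,"grip":1},{"slide":[0,-50,0],"roll":0,"grip":1},{"slide":[0,-50,0],"roll":0,"grip":1},{"slide":[0,-50,0],"roll":0,"grip":1}]';python3 d.py 571 334.8 60 95.3; python3 - <<'E'
from h import *
crop(snapshot("scene"),230,60,440,220,3.5,"pics/g4.png") if 0 else crop(snapshot("scene"),230,60,430,220,4,"pics/g4.png")
E
```

```text
time: 26.25
tool_pos: [0.3992, 0.2551, 0.002]
ee_rot: [-1.571, -0.0, 1.17]
wrist_force: [0.5, 0.8, -1.0]
width: 0.0192
t 26.25 pos [399.2 255.1   2. ] rot [-9.000e+01 -2.000e-02  6.704e+01] w 19.2 F [ 0.5  0.8 -1. ]
slide [-0.2 -0.5 -0.2] roll 0.0 dist 1
time: 26.67
tool_pos: [0.3985, 0.2546, 0.051]
ee_rot: [-1.57, 0.001, 1.17]
wrist_force: [0.4, -0.5, -0.4]
width: 0.0193
t 26.67 pos [398.5 254.6  51. ] rot [-8.995e+01  6.000e-02  6.704e+01] w 19.3 F [ 0.4 -0.5 -0.4]
slide [ 141.1   -9.  -127.6] roll -28.3 dist 190
```

View pics/g4.png

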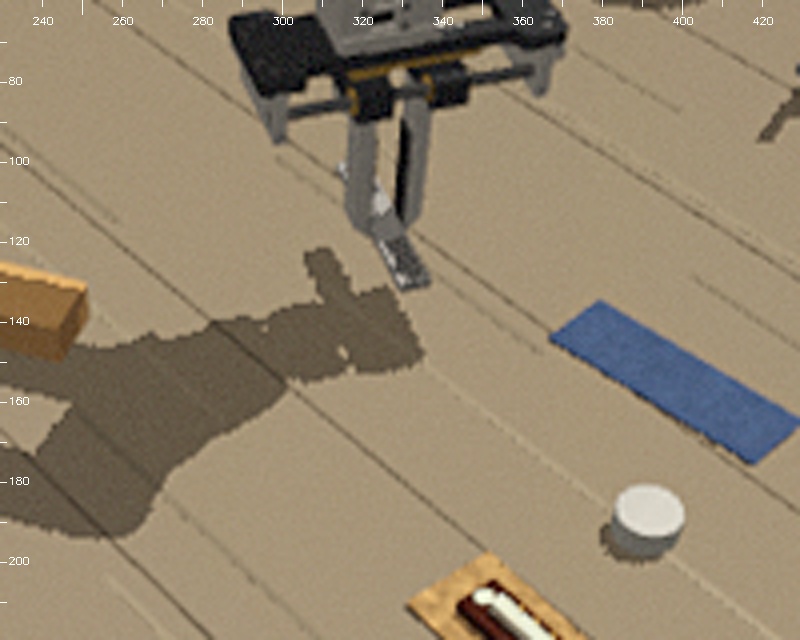

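```bash
python3 -m creep '[{"slide":[141,0,-127.5],"roll":-28.3,"grip":1},{"slide":[141,0,-127.5],"roll":-28.3,"grip":1},{"slide":[141,0,-127.5],"roll":-28.3,"grip":1},{"slide":[141,0,-127.5],"roll":-28.3,"grip":1},{"slide":[141,0,-127.5],"roll":-28.3,"grip":1},{"slide":[141,0,-127.5],"roll":-28.3,"grip":1},{"slide":[141,15,-127.5],"roll":-28.3,"grip":1},{"slide":[141,30,-127.5],"roll":-28.3,"grip":1},{"slide":[141,30,-127.5],"roll":-28.3,"grip":1},{"slide":[141,30,-127.5],"roll":-28.3,"grip":1},{"slide":[141,30,-127.5],"roll":-28.3,"grip":1}]'; python3 d.py 571 334.8 4 95.3
```

```text
time: 27.63
tool_pos: [0.5708, 0.3348, 0.0217]
ee_rot: [-1.57, 0.0, 1.664]
wrist_force: [0.0, 0.1, -0.6]
width: 0.0194
t 27.63 pos [570.8 334.8  21.7] rot [-8.994e+01  2.000e-02  9.534e+01] w 19.4 F [ 0.   0.1 -0.6]
slide [-0.  17.7 -0.2] roll 0.0 dist 18
```

```bash
python3 -m creep '[{"slide":[0,8,0],"roll":0,"grip":1},{"slide":[0,14,0],"roll":0,"grip":1},{"slide":[0,14,0],"roll":0,"grip":1},{"slide":[0,14,0],"roll":0,"grip":1},{"slide":[0,14,0],"roll":0,"grip":1}]'; python3 d.py 571 334.8 4 95.3
```

```text
time: 28.05
tool_pos: [0.5715, 0.3351, 0.0082]
ee_rot: [-1.571, -0.0, 1.664]
wrist_force: [0.4, -0.9, -1.0]
width: 0.0194
t 28.05 pos [571.5 335.1   8.2] rot [-9.001e+01 -1.000e-02  9.534e+01] w 19.4 F [ 0.4 -0.9 -1. ]
slide [-0.2  4.2  0.6] roll 0.0 dist 4
```

```bash
python3 -m creep '[{"slide":[-0.1,2,0.3],"roll":0,"grip":1},{"slide":[-0.1,4,0.3],"roll":0,"grip":1},{"slide":[-0.1,4,0.3],"roll":0,"grip":1},{"slide":[-0.1,4,0.3],"roll":0,"grip":1}]'; python3 d.py 571 334.8 4 95.3;python3 -m creep '[{"slide":[0,0,0],"roll":0,"grip":0.55},{"slide":[0,0,0],"roll":0,"grip":0.55},{"slide":[0,0,0],"roll":0,"grip":0.55},{"slide":[0,0,0],"roll":0,"grip":0.55},{"slide":[0,-20,0],"roll":0,"grip":0.55},{"slide":[0,-60,0],"roll":0,"grip":0.5},{"slide":[0,-100,0],"roll":0,"grip":0.5},{"slide":[0,-120,0],"roll":0,"grip":0.5},{"slide":[0,-120,0],"roll":0,"grip":0.5}]'; python3 d.py 330 200 140 95.3
```

```text
time: 28.38
tool_pos: [0.5713, 0.335, 0.0041]
ee_rot: [-1.571, -0.0, 1.664]
wrist_force: [1.5, 0.1, -1.1]
width: 0.0194
t 28.38 pos [571.3 335.    4.1] rot [-9.002e+01 -1.000e-02  9.534e+01] w 19.4 F [ 1.5  0.1 -1.1]
slide [-0.2  0.1  0.4] roll 0.0 dist 0
time: 29.13
tool_pos: [0.5747, 0.3366, 0.1323]
ee_rot: [-1.584, -0.005, 1.664]
wrist_force: [0.5, 0.5, 1.6]
width: 0.047
t 29.13 pos [574.7 336.6 132.3] rot [-90.75  -0.28  95.34] w 47.0 F [0.5 0.5 1.6]
slide [-113.2   -7.7  256.3] roll 0.0 dist 280
```

Retreat clear of the cameras' view, then check everything.

```bash
python3 -m creep '[{"slide":[-80,0,230],"roll":0,"grip":0.5},{"slide":[-80,0,230],"roll":0,"grip":0.5},{"slide":[-80,0,230],"roll":0,"grip":0.5},{"slide":[-80,0,230],"roll":0,"grip":0.5},{"slide":[-80,0,230],"roll":0,"grip":0.5},{"slide":[-80,0,230],"roll":0,"grip":0.5},{"slide":[-80,0,230],"roll":0,"grip":0.5},{"slide":[-80,0,230],"roll":0,"grip":0.5},{"slide":[-80,0,230],"roll":0,"grip":0.5},{"slide":[-80,0,230],"roll":0,"grip":0.5}]';python3 - <<'E'
from h import *
im=snapshot("top");cv2.imwrite("pics/top5.png",im[:,:,::-1])
crop(im,130,150,180,230,7,"pics/c11.png")
im=snapshot("scene");cv2.imwrite("pics/scene5.png",im[:,:,::-1])
E
```

```text
time: 29.97
tool_pos: [0.3508, 0.2343, 0.124]
ee_rot: [-1.571, -0.0, 1.664]
wrist_force: [0.8, -0.2, 0.4]
width: 0.0468
```

View pics/c11.png

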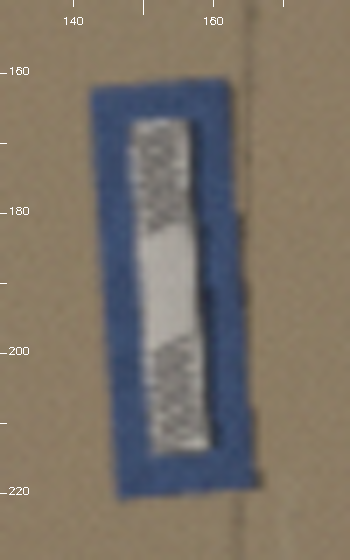

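View pics/top5.png

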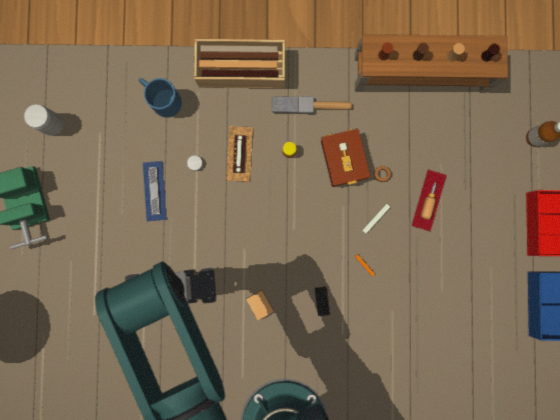

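View pics/scene5.png

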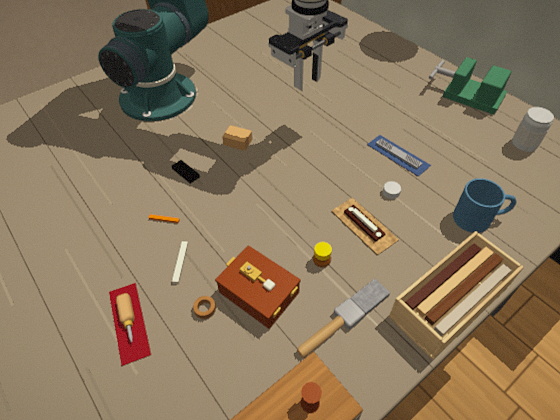

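```bash
python3 - <<'E'
from bench import ticket
print(ticket.close_job())
E
```

```text
the job is handed in; nothing more can be done
None
```

The job is handed in at about 30 s of robot time. All five pieces were placed in the order asked, and the arm ended clear of everything.

- **Bridge:** it lies along the middle of the cork pad, within about 1 mm.
- **Saddle:** I used the smaller white blank. It lies along the middle of the bridge's top, evenly between the two bone dots and within about 1 mm. The larger white blank and the orange one were left alone.
- **Tuner:** it lies flat and right way up in the middle of the closed lid, within about 1 mm.
- **Awl:** the felt next to the tuner box is the red one, so the awl lies along its middle. In the top picture it looks 4 mm off to the side. Nearly all of that is parallax from the handle's height, and the gripper's position at release was within 1 mm. Along the strip it is about 1.4 mm off.
- **Rasp:** the felt next to the cork pad is the blue one, and the rasp lies along its middle, within about 1–2 mm.
- **Glue jar:** it still stands where it was.

No check failed, and every wrist-force reading I took stayed below about 3 N. The arm settled up to about 4 mm off its target in some hover poses, so I corrected that before each grasp and release.

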